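# Open the shielded vial chest with its lever

### The arm

A 6-joint arm with a two-finger parallel gripper is mounted at the origin on a cart in front of the work surface, level with it; the furniture and walls round the work are solid. World frame = base frame: x ahead of the robot, y to its left, z up, the work surface at z = 0. Lengths are in m, angles in rad, forces in N, time in s.
With the tool pointing down it reaches from about 0.35 to 0.975 m from the base axis. Payload 4.9 kg.
Tool frame: the origin (TCP) lies midway between the tips of the shut fingers; the grasp point (between the pads) lies 19 mm behind it; z points along the fingers, y is the direction in which the jaws open and shut (so a half turn about z gives the same grasp; the last joint's range is limited). The gripper opens to 85 mm and grips with 20 to 120 N. Pads are 22 mm wide; open, the fingers measure 114 mm over their backs; the gripper's body (76 mm by 85 mm) begins 54 mm behind the grasp point. The pads swing forward as they close: fully open they stand 13 mm farther back than shut.
Start: joints at [-1.315, 0.053, 1.613, -0, 1.476, -0.119], TCP at [0.229, -0.582, 0.231] pointing down, gripper open.
Joint ranges: [-3.01, 3.01], [-1.01, 2.22], [0.06, 2.58], [-1.02, 4.17], [0.09, 2.62], [-3.14, 3.14]. Speed limits (rad/s): [2.57, 2.57, 3.14, 3.14, 3.14, 3.14].

### API

Orientations are given as a unit quaternion [w, x, y, z].
In Python, from plant import state, grab_frame, camera_info, job_done, cut_out gives the robot as it stands.
- The arm moves only by the tool step_arm, never from a script. Its argument "moves" is a list of rows, each a list of 7 numbers: the shift along the tool's x, y, z in m, then the turn, a rotation vector about the tool's x, y, z in rad, then the finger opening in m, from 0 to 0.0854. A call has 1 to 8 rows; each row shifts and turns the commanded pose from where the row before left it, along the tool's axes as they then stand; what a row does not reach is not made up. A row lasts 1/10 s, in which the tool goes at most 50 mm and 8.59 degrees, less where a joint would pass 70% of its speed; a pose out of reach is approached as far as the arm can. A call is refused whole if a number of a shift passes 0.05 or a number of a turn 0.15, either way. A call with a gripper value outside its range is refused whole. The fingers move at their own pace and stop on an object; the grip force is fixed at half the most. Time passes only in rows, so rows that do not move let the fingers close. It gives the time, the measured TCP pose, the force and the opening at its end, in the units of the state.
- state(): the state, without advancing time (a new reading comes with each control period).
- grab_frame(name): name is "side" or "top"; returns (picture, depth): 400x640x3 uint8, red, green, blue; 400x640 float32, m along the optical axis (not along the pixel's ray), 0 where there is no reading.
- camera_info(name): a dict with "intrinsics" (3x3 intrinsics, pixels), "dist_coeffs" ([k1, k2, p1, p2, k3] as OpenCV has them; the pictures are not rectified), "world_from_camera" (4x4, takes a point from camera to world coordinates). Camera axes: x right, y down, z forward; pixel columns grow to the right and rows downward; lengths in m; the calibration is good to about 2 mm. A picture is of the moment at which its call begins. camera_info takes no time and is no camera call.
- job_done(): hands the job in, once; it reports no verdict.
Trained networks look in the newest picture that a camera, given by its name, has taken for a name from the list of things; names that differ only in an ending like _2 or _b are one class to them, and where a whole thing is asked for, a point or a joint stands for the part that bears it (a point fixed in the world has none). Each returns a list of dicts, best first, with "conf" (0 to 1); they miss things now and then, are a little off and sometimes report something else, mostly with a low value. They report only what shows in the picture. A call takes as long as a camera call.
- cut_out(camera, query): "mask" (400x640 bool, what is visible of it) and "point" ([column, row] in pixels, amid what is visible of it).
The state is a dict: "time": time; "joint_pos": joint angles; "joint_vel": joint speeds; "joint_efforts": joint torques, N m; "tool_pos": TCP position; "tool_rot": TCP orientation; "contact_force": force on the tool from outside, world axes, zero at the start; "ft_torque": the same for the moment, N m; "gripper_width": opening from 0.0 (shut) to 1.0 (fully open).
Only numpy, scipy, OpenCV 4.12 (cv2) and the standard library are available. Lean on these libraries where they do the work, as an engineer would, in place of code of your own. Each camera call takes 0.05 s, during which the arm holds its last target.

### The job

Hold the heavy lid of the blue vial chest open with its lever. First push the red safety stop by its tall plate all the way across until it no longer stands under the lever, then press the black pad at the lever's long end down to its rubber buffer and finish while still holding it there with the lid raised. Use only the fingertips: grasp and lift nothing, do not touch the lid itself, leave the lever in its fulcrum and leave the things round about where they are.

Things in the scene. Friction and masses are not known exactly. Their poses are not given: they have to be found in the camera images.
- chest: fixed unit on a grey base 450 x 150 x 8 mm. Origin on the bench under the lever's pivot; z up, x to the blue vial chest (x 90 to 190 mm, 95 mm high), -x to the lever's long end. Dark fulcrum cheeks at x and y within 44 mm, 122 mm high, slots open at the top. Sprung rubber buffer, 26 mm wide, top at z 42 mm, at x -200 mm: gives up to 16 mm, 0.9 N per mm.
- lid (a joint): angle (rad) of the heavy steel lid (130 x 150 x 14 mm, about 3.5 kg, yellow panel and bar handle on top) about its hinge along the chest's far edge; 0 shut, grows as it rises, about 0.4 with the lever down on its buffer. It falls shut when the lever is let go.
- lid_lip (a point): middle of the upper edge of the lid's front lip, under which the lever's short end rests
- stop (a joint): travel (m) of the red sliding safety stop along the chest's -y: 0 to 0.008 at the start (its 24 mm wide pillar, top at z 134 mm, stands under the lever at chest x -120 mm and blocks it), 0.055 at its far end (pillar beside the lever, clear). About 3 N to push; stays where it is left.
- stop_plate (a point): top centre of the outer (chest +y) face of the stop's tall red plate, 40 mm wide along chest x, 10 mm thick, z 20 to 150 mm, 90 mm to +y of the pillar's middle. Pushing this face to chest -y slides the stop; at the far end the face is 35 mm from the lever's middle plane.
- lever_pad (a point): middle of the upper face of the black ribbed pad (60 mm along the lever, 44 mm wide, 14 mm thick) at the lever's long end, 215 mm from the pivot: about z 0.183 m at rest, z 0.058 m when the lever meets the buffer. x axis along the lever to its short end, z out of the face. Pressing takes 3 to 9 N, then the buffer's push too.
- lever_pivot (a point): centre of the loose aluminium lever's 12 mm pivot pin, lying in the fulcrum's open slots 108 mm above the bench. The bar is 24 mm wide and 14 mm thick; its short end reaches 88 mm beyond the pin. Tilted 0.34 rad at rest (long end up), about -0.27 rad on its buffer.
- jar: loose white jar with a red screw lid, 63 x 63 x 98 mm, origin at the middle of its underside; leave alone
- dropper_bottle: loose brown stoppered reagent bottle, 52 x 52 x 97 mm, origin at the middle of its underside; leave alone
- white_bottle: loose white plastic bottle, 52 x 52 x 100 mm, origin at the middle of its underside; leave alone
- tape: loose roll of tan tape lying flat, 72 x 72 x 18 mm, origin at the middle of its underside; leave alone
- pen: loose marker pen with blue cap lying on its side, 139 x 16 x 16 mm, origin at the middle of its underside; leave alone
- dish: loose green dish, 94 x 94 x 22 mm, origin at the middle of its underside; leave alone
- flask: loose conical glass flask, 64 x 64 x 114 mm, origin at the middle of its underside; leave alone

How it is judged:
On the way:
1. the safety stop is pushed clear of the lever (value of joint stop above 0.04 m), for 0.2 s.
At the end, for the whole second after the job is handed in: The stop is at least 40 mm across, the fingers press the lever (over 1 N) with its pad less than 75 mm above the bench, the lid stands still at more than 0.30 rad and is touched by nothing but the lever, and the lever's pin still lies in its slots (within 10 mm) (value of joint lid above 0.3 rad and not (velocity of joint lid above 0.1 rad/s) and velocity of joint lid above -0.1 rad/s and value of joint stop above 0.04 m and contact force between the fingers and lever above 1 N and z of lever_pad in the frame of chest below 0.075 m and z of lever_pivot in the frame of chest below 0.118 m and contact force between each of the arm, the fingers and lid below 1 N); the arm keeps its last pose, push and grip.
It fails at once if the lever is lifted or dragged out of its fulcrum (z of lever_pivot in the frame of chest above 0.122 m or distance of lever_pivot from where it was at the start of the episode above 0.02 m).
It fails at once if the robot touches the lid itself (contact force between any of the fingers, the arm and lid above 2 N).
It fails at once if a bystander is moved more than 30 mm (distance of any of jar, dropper_bottle, white_bottle, tape, pen, dish, flask from where it was at the start of the episode above 0.03 m).
It also fails if it takes over 48 s, if anything falls off the work surface, if the arm or the gripper's body presses on something with over 40 N, if the wrist force passes 120 N, or if a joint passes its speed limit or range.

## Working session

There is one attempt and no reset: what is moved stays moved. The work goes in short steps, Python scripts to look and compute and a tool call to move; the robot and the scene stay as the last step left them, time stands still between calls to the robot, and variables do not carry over. Pictures are saved under pics/ and viewed, and the job is handed in when it is done.

Besides the shell and the picture viewer there is one more tool, called after "Emit:" as name([rows], argument=value, ...), one row to a line, values as JSON. step_arm: Moves the arm, as the interface text tells. Its arguments: {"type":"object","properties":{"moves":{"type":"array"}},"required":["moves"]}

```bash
ls; mkdir -p pics; python3 - <<'E'
from plant import *
import cv2,numpy as np,pickle
s=state();print(s)
for n in("side","top"):
    p,d=grab_frame(n);cv2.imwrite(f"pics/{n}0.png",p[:,:,::-1]);np.savez(f"{n}0.npz",p=p,d=d)
    c=camera_info(n);print(n,c)
print(state()['time'])
E
```

```text
pics
{'time': 0.0, 'joint_pos': array([-1.31500571e+00,  5.33800686e-02,  1.61429270e+00, -1.88259995e-06,
        1.47601174e+00, -1.18986554e-01]), 'joint_vel': array([ 0.00057583,  0.00071121, -0.00107641, -0.00047455, -0.00150547,
       -0.00042494]), 'joint_efforts': array([ 2.07825775e-03, -3.93679655e+01, -3.70173991e+01,  8.62602610e-05,
        7.12832581e-03, -5.76450887e-06]), 'tool_pos': array([ 0.22863894, -0.58100528,  0.23004941]), 'tool_rot': array([-1.04341863e-03,  9.82493521e-01,  1.86293821e-01, -7.24226542e-05]), 'contact_force': array([0.12797527, 1.04242727, 0.00985967]), 'ft_torque': array([ 0.01006095, -0.00086971,  0.01960688]), 'gripper_width': 1.0023196071622666}
side {'intrinsics': array([[519.8283363 ,   0.        , 317.96270501],
       [  0.        , 519.8283363 , 196.33743259],
       [  0.        ,   0.        ,   1.        ]]), 'dist_coeffs': array([-0.14839198,  0.        ,  0.        ,  0.        ,  0.        ]), 'world_from_camera': array([[-0.99723301, -0.04645366,  0.05803775,  0.51524221],
       [-0.07427399,  0.65531493, -0.75169523,  1.10604238],
       [-0.00311401, -0.75392599, -0.65695198,  1.11734301],
       [ 0.        ,  0.        ,  0.        ,  1.        ]])}
top {'intrinsics': array([[458.08681908,   0.        , 310.53864964],
       [  0.        , 458.08681908, 201.88345735],
       [  0.        ,   0.        ,   1.        ]]), 'dist_coeffs': array([-0.04512033,  0.        ,  0.        ,  0.        ,  0.        ]), 'world_from_camera': array([[-0.02623492, -0.9975521 ,  0.0648193 ,  0.47864141],
       [-0.99952813,  0.02721265,  0.01424718, -0.00183441],
       [-0.01597621, -0.06441494, -0.99779531,  1.77877623],
       [ 0.        ,  0.        ,  0.        ,  1.        ]])}
0.1
```

View pics/side0.png

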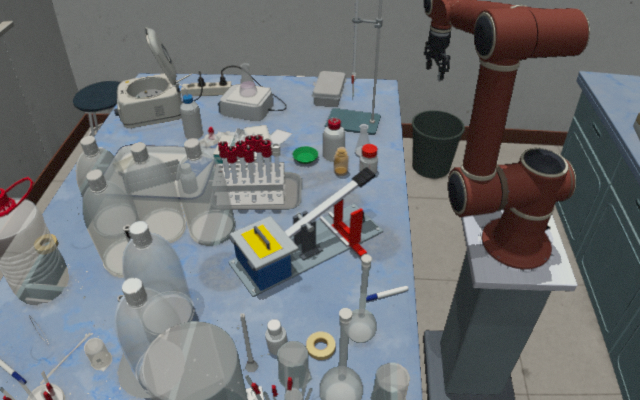

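View pics/top0.png

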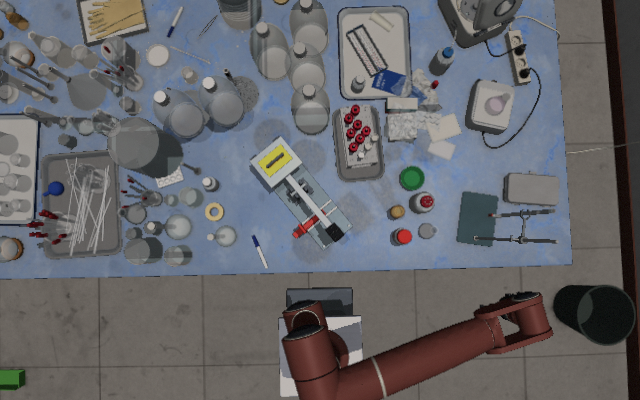

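```bash
cat > h.py <<'E'
from plant import *
import cv2,numpy as np
from scipy.spatial.transform import Rotation as R
def pw(n,uv,z):
    c=camera_info(n);K=c['intrinsics'];T=c['world_from_camera']
    uv=np.atleast_2d(np.asarray(uv,float))
    u=cv2.undistortPoints(uv[:,None],K,c['dist_coeffs'])[:,0]
    return (np.c_[u,np.ones(len(u))]*np.atleast_1d(z)[:,None])@T[:3,:3].T+T[:3,3]
def cloud(n,d,m):
    m=m&(d>0);v,u=np.nonzero(m);return pw(n,np.c_[u,v],d[v,u])
def proj(n,P):
    c=camera_info(n);T=np.linalg.inv(c['world_from_camera'])
    return cv2.projectPoints(np.atleast_2d(P).astype(float),cv2.Rodrigues(T[:3,:3])[0],T[:3,3],c['intrinsics'],c['dist_coeffs'])[0][:,0]
E
python3 - <<'E'
from h import *
for n in("side","top"):
    d=np.load(f"{n}0.npz")['d']
    for q in("lever_pad","stop_plate","lever_pivot","chest"):
        for r in cut_out(n,q)[:1]:
            P=cloud(n,d,r['mask']);print(n,q,round(r['conf'],2),r['point'],r['mask'].sum(),np.median(P,0).round(3),np.percentile(P,2,axis=0).round(3),np.percentile(P,98,axis=0).round(3))
            np.save(f"{n}_{q}.npy",r['mask'])
E
```

```text
side lever_pad 0.88 [334.1, 202.0] 1116 [0.565 0.004 0.141] [ 0.45  -0.245  0.   ] [0.675 0.099 0.192]
side stop_plate 0.79 [354.0, 226.4] 957 [0.504 0.049 0.061] [ 0.468 -0.034  0.015] [0.557 0.087 0.15 ]
side lever_pivot 0.75 [331.9, 199.2] 975 [0.562 0.008 0.145] [ 0.456 -0.077  0.094] [0.674 0.099 0.192]
side chest 0.73 [290.5, 246.6] 7308 [0.662 0.111 0.048] [ 0.447 -0.081  0.004] [0.822 0.235 0.135]
top lever_pad 0.73 [311.1, 207.5] 642 [0.562 0.006 0.148] [ 0.454 -0.082  0.095] [0.682 0.103 0.195]
top stop_plate 0.65 [313.3, 209.2] 659 [0.562 0.006 0.148] [ 0.455 -0.078  0.013] [0.684 0.103 0.194]
top lever_pivot 0.64 [316.7, 208.7] 659 [ 0.551 -0.001  0.151] [ 0.454 -0.081  0.023] [0.681 0.103 0.195]
top chest 0.59 [294.7, 183.8] 4088 [0.647 0.075 0.016] [ 0.442 -0.101 -0.001] [0.813 0.219 0.133]
```

```bash
python3 - <<'E'
from h import *
for n in("side","top"):
    f=np.load(f"{n}0.npz");d=f['d'];hsv=cv2.cvtColor(f['p'],cv2.COLOR_RGB2HSV)
    m=np.load(f"{n}_lever_pad.npy");P=cloud(n,d,m);P=P[(P[:,2]>.1)&(P[:,0]>.43)]
    # line fit xy
    vx,vy,x0,y0=cv2.fitLine(P[:,:2].astype(np.float32),cv2.DIST_HUBER,0,1e-4,1e-4)[:,0]
    if vx<0:vx,vy=-vx,-vy
    e=np.array([vx,vy]);
    s=(P[:,:2]-[x0,y0])@e; k=np.polyfit(s,P[:,2],1); off=(P[:,:2]-[x0,y0])@[-vy,vx]
    print(n,'dir',vx,vy,np.degrees(np.arctan2(vy,vx)),'p0',x0,y0,'slope',np.arctan(k[0]),'z0',k[1],'s range',np.percentile(s,[1,99]),'off',np.percentile(off,[2,98]))
    ends=np.array([x0,y0])+np.percentile(s,[1,99])[:,None]*e; print(ends)
    red=((hsv[...,0]<8)|(hsv[...,0]>172))&(hsv[...,1]>150)&(hsv[...,2]>80)
    Q=cloud(n,d,red&(d>0));uv=np.c_[Q]
    Q=Q[(Q[:,0]>.43)&(Q[:,0]<.62)&(Q[:,1]>-.06)&(Q[:,1]<.15)]
    print('red',len(Q))
    a=(Q[:,:2]-[x0,y0])@e;b=(Q[:,:2]-[x0,y0])@[-vy,vx]
    for lo in(.0,.05,.1,.125,.14):
        i=(Q[:,2]>lo)
        if i.sum()>5: print(lo,i.sum(),'along',np.percentile(a[i],[2,50,98]).round(3),'perp',np.percentile(b[i],[2,50,98]).round(3),'z',Q[i,2].max().round(3))
    i=Q[:,2]>.14;print(Q[i].mean(0))
    # yellow panel
E
for n in side top; do python3 - $n <<'E'
import sys,cv2
n=sys.argv[1];p=cv2.imread(f'pics/{n}0.png')
c=p[130:300,220:400];cv2.imwrite(f'pics/{n}0c.png',cv2.resize(c,None,fx=3.5,fy=3.5,interpolation=2))
E
done
```

```text
side dir 0.8021424 0.59713286 36.66483 p0 0.5808405 0.025081567 slope -0.3272580551700947 z0 0.1377816850049434 s range [-0.15908898  0.11301851] off [-0.02670528  0.02995   ]
[[ 0.45322851 -0.06991569]
 [ 0.67149747  0.09256864]]
red 764
0.0 764 along [-0.07  -0.05  -0.035] perp [-0.009  0.079  0.114] z 0.156
0.05 489 along [-0.07  -0.05  -0.034] perp [-0.007  0.079  0.084] z 0.156
0.1 217 along [-0.071 -0.051 -0.036] perp [-0.006  0.079  0.083] z 0.156
0.125 104 along [-0.07  -0.052 -0.036] perp [0.002 0.08  0.083] z 0.156
0.14 52 along [-0.069 -0.052 -0.036] perp [0.074 0.079 0.083] z 0.156
[0.49192791 0.05752525 0.14773678]
top dir 0.78455323 0.6200615 38.32063 p0 0.55477357 0.0014787955 slope -0.3280258188437388 z0 0.1511672719709534 s range [-0.12565905  0.14847593] off [-0.02052539  0.02064246]
[[ 0.45618735 -0.07643755]
 [ 0.67126084  0.09354301]]
red 180
0.0 179 along [-0.029 -0.016 -0.004] perp [0.013 0.072 0.122] z 0.159
0.05 76 along [-0.032 -0.016 -0.002] perp [-0.001  0.066  0.085] z 0.159
0.1 31 along [-0.033 -0.016 -0.001] perp [-0.015  0.08   0.085] z 0.159
0.125 30 along [-0.033 -0.016 -0.   ] perp [-0.015  0.081  0.085] z 0.159
0.14 27 along [-0.033 -0.017 -0.   ] perp [0.076 0.081 0.085] z 0.159
[0.49157307 0.05437416 0.14884445]
```

View pics/side0c.png

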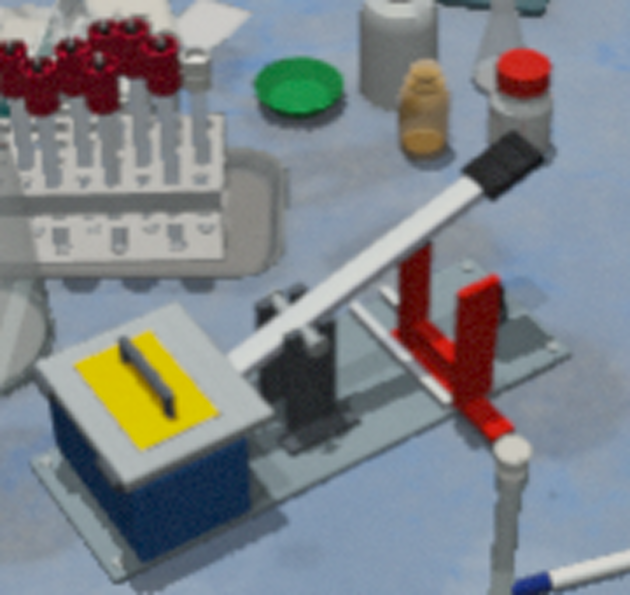

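View pics/top0c.png

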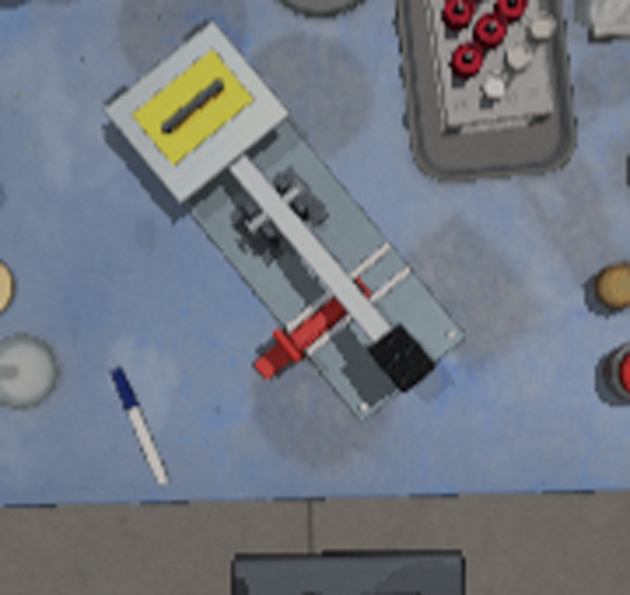

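Emit:
step_arm([
  [0,0,-0.004,0,0,-0.143,0],
  [0,0,-0.004,0,0,-0.143,0],
  [0,0,-0.004,0,0,-0.143,0],
  [0,0,-0.004,0,0,-0.143,0],
  [0,0,-0.004,0,0,-0.143,0],
  [0,0,-0.004,0,0,-0.143,0],
  [0,0,-0.004,0,0,-0.143,0],
  [0,0,-0.004,0,0,-0.143,0],
])

```text
time: 1.3
tool_pos: [0.2288, -0.5816, 0.2635]
tool_rot: [0.0, 0.723, 0.691, -0.0]
contact_force: [0.1, 0.4, 0.3]
gripper_width: -0.003
```

Emit:
step_arm([
  [0,0,-0.004,0,0,-0.143,0],
  [0,0,0,0,0,-0.143,0],
  [0,0,0,0,0,-0.143,0],
  [0,0,0,0,0,-0.143,0],
  [0,0,0,0,0,-0.143,0],
  [0,0,0,0,0,0,0],
])

```text
time: 1.9
tool_pos: [0.2288, -0.5816, 0.2673]
tool_rot: [0.0, 0.439, 0.899, -0.0]
contact_force: [0.2, -0.4, 1.1]
gripper_width: 0.003
```

```bash
cat > go.py <<'E'
import sys
from h import *
s=state();w,x,y,z=s['tool_rot'];r=R.from_quat([x,y,z,w])
print('t',s['time'],'pos',s['tool_pos'].round(4),'F',s['contact_force'].round(2),'j',s['joint_pos'].round(2),'grip',s['gripper_width'])
print(r.as_matrix().round(3))
e=np.array([.7846,.6201,0]);n=np.array([-.6201,.7846,0]);p0=np.array([.5548,.0015,0])
print('chest: along',(s['tool_pos']-p0)@e-.104,'perp',(s['tool_pos']-p0)@n)
if len(sys.argv)>3:
    a,b,zz=map(float,sys.argv[1:4]);t=p0+(a+.104)*e+b*n;t[2]=zz
    print('target',t,'tool delta',r.inv().apply(t-s['tool_pos']).round(4))
    want=R.from_matrix(np.c_[n,e,[0,0,-1]]);print('rotvec',(r.inv()*want).as_rotvec().round(4))
E
python3 go.py -.12 .125 .262
```

```text
t 1.9 pos [ 0.2288 -0.5816  0.2673] F [ 0.21 -0.43  1.07] j [-1.32  0.03  1.57 -0.    1.54 -1.98] grip 0.00300543712506432
[[-0.615  0.788 -0.   ]
 [ 0.788  0.615 -0.   ]
 [-0.    -0.    -1.   ]]
chest: along -0.7213839340149868 perp -0.2553357525430236
target [0.4647339 0.0896534 0.262    ] tool delta [0.384  0.599  0.0053]
rotvec [-0.      0.     -0.0061]
```

Emit:
step_arm([
  [0.024,0.0374,0,0,0,-0.006,0],
  [0.024,0.0374,0,0,0,0,0],
  [0.024,0.0374,0,0,0,0,0],
  [0.024,0.0374,0,0,0,0,0],
  [0.024,0.0374,0,0,0,0,0],
  [0.024,0.0374,0,0,0,0,0],
  [0.024,0.0374,0,0,0,0,0],
  [0.024,0.0374,0,0,0,0,0],
])

```text
time: 2.7
tool_pos: [0.3449, -0.2439, 0.2675]
tool_rot: [0.0, 0.438, 0.899, -0.0]
contact_force: [0.8, -0.4, 0.0]
gripper_width: 0.003
```

Emit:
step_arm([
  [0.024,0.0374,0,0,0,0,0],
  [0.024,0.0374,0,0,0,0,0],
  [0.024,0.0374,0,0,0,0,0],
  [0.024,0.0374,0,0,0,0,0],
  [0.024,0.0374,0,0,0,0,0],
  [0.024,0.0374,0,0,0,0,0],
  [0.024,0.0374,0,0,0,0,0],
  [0.024,0.0374,0,0,0,0,0],
])

```text
time: 3.5
tool_pos: [0.4606, 0.0927, 0.2677]
tool_rot: [0.001, 0.437, 0.899, 0.0]
contact_force: [1.7, -1.0, 0.5]
gripper_width: -0.001
```

```bash
python3 go.py -.12 .125 .122; python3 - <<'E'
from h import *
for n in("side","top"):
    p,d=grab_frame(n);np.savez(f"{n}1.npz",p=p,d=d);cv2.imwrite(f"pics/{n}1.png",cv2.resize(p[110:300,220:420,::-1],None,fx=3,fy=3))
E
```

```text
t 3.5 pos [0.4606 0.0927 0.2677] F [ 1.72 -0.95  0.48] j [ 0.04 -0.35  1.92 -0.    1.58 -0.63] grip -0.000956816580732216
[[-0.618  0.786  0.001]
 [ 0.786  0.618 -0.   ]
 [-0.001  0.001 -1.   ]]
chest: along -0.12138619344265815 perp 0.12995094609975247
target [0.4647339 0.0896534 0.122    ] tool delta [-0.0048  0.0013  0.1457]
rotvec [ 0.0008  0.0008 -0.0029]
```

View pics/side1.png

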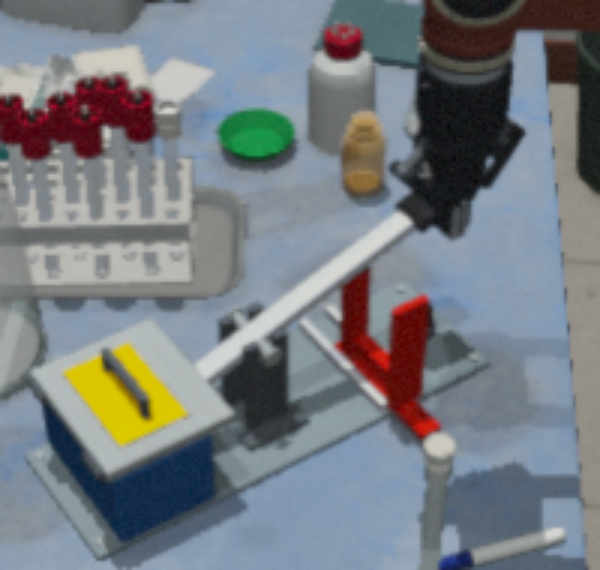

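Emit:
step_arm([
  [0,0.003,0.03,0,0,0,0],
  [0,0.003,0.03,0,0,0,0],
  [0,0.003,0.03,0,0,0,0],
  [0,0,0.03,0,0,0,0],
  [0,0,0.025,0,0,0,0],
  [0,0,0,0,0,0,0],
])

```text
time: 4.2
tool_pos: [0.4642, 0.0954, 0.1182]
tool_rot: [-0.004, 0.437, 0.899, -0.002]
contact_force: [-1.0, 0.4, -0.1]
gripper_width: 0.002
```

```bash
python3 go.py -.112 .045 .123; python3 - <<'E'
from h import *
for n in("side","top"):
    p,d=grab_frame(n);np.savez(f"{n}2.npz",p=p,d=d);cv2.imwrite(f"pics/{n}2.png",cv2.resize(p[110:300,220:420,::-1],None,fx=3,fy=3))
E
```

```text
t 4.2 pos [0.4642 0.0954 0.1182] F [-0.97  0.43 -0.08] j [ 0.05 -0.21  2.06 -0.    1.31 -0.62] grip 0.0023483832597395796
[[-0.618  0.786 -0.008]
 [ 0.786  0.618 -0.001]
 [ 0.005 -0.007 -1.   ]]
chest: along -0.11680936282621475 perp 0.12986807978863477
target [0.5206187 0.0318462 0.123    ] tool delta [-0.0848  0.005  -0.0052]
rotvec [-0.0069 -0.0046 -0.0028]
```

View pics/side2.png

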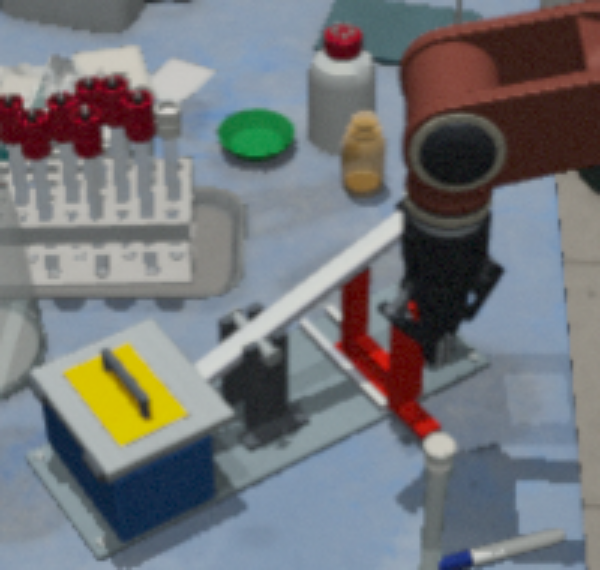

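View pics/top2.png

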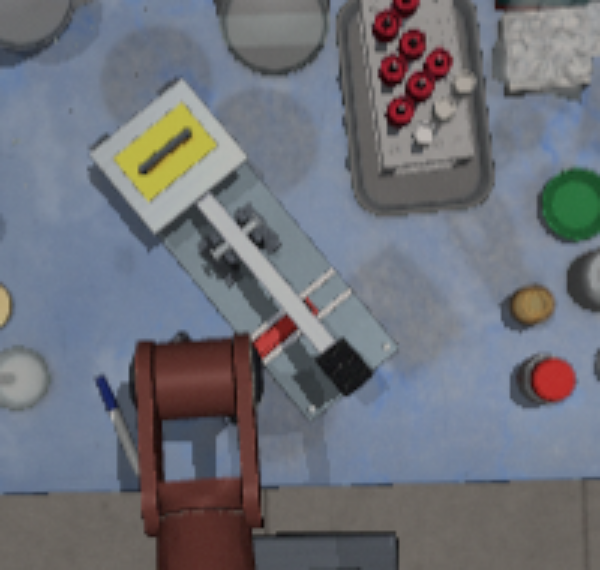

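Emit:
step_arm([
  [-0.012,0.002,-0.003,0,0,0,0],
  [-0.012,0.002,-0.002,0,0,0,0],
  [-0.008,0,0,0,0,0,0],
  [-0.008,0,0,0,0,0,0],
  [-0.008,0,0,0,0,0,0],
  [0,0,0,0,0,0,0],
])

```text
time: 4.9
tool_pos: [0.5009, 0.0601, 0.1273]
tool_rot: [0.0, 0.436, 0.9, -0.0]
contact_force: [-0.5, -0.2, 0.3]
gripper_width: -0.0
```

Emit:
step_arm([
  [-0.008,0,0,0,0,0,0],
  [-0.008,0,0,0,0,0,0],
  [-0.008,0,0,0,0,0,0],
  [0,0,0,0,0,0,0],
])

```text
time: 5.3
tool_pos: [0.5157, 0.0412, 0.127]
tool_rot: [0.0, 0.436, 0.9, -0.0]
contact_force: [-0.6, -0.6, 0.6]
gripper_width: 0.003
```

```bash
python3 go.py -.112 .045 .123
```

```text
t 5.3 pos [0.5157 0.0412 0.127 ] F [-0.63 -0.56  0.56] j [-0.06 -0.12  1.96 -0.    1.3  -0.73] grip 0.0027060409254836804
[[-0.62   0.785  0.   ]
 [ 0.785  0.62  -0.001]
 [-0.001 -0.    -1.   ]]
chest: along -0.11004453607457788 perp 0.05540888082987782
target [0.5206187 0.0318462 0.123    ] tool delta [-0.0104 -0.0019  0.004 ]
rotvec [-0.0003  0.0009 -0.0007]
```

```bash
python3 - <<'E'
from h import *
for n in("side",):
    p,d=grab_frame(n);np.savez(f"{n}3.npz",p=p,d=d);cv2.imwrite(f"pics/{n}3.png",cv2.resize(p[110:300,220:420,::-1],None,fx=3,fy=3))
E
```

```text
(no output)
```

View pics/side3.png

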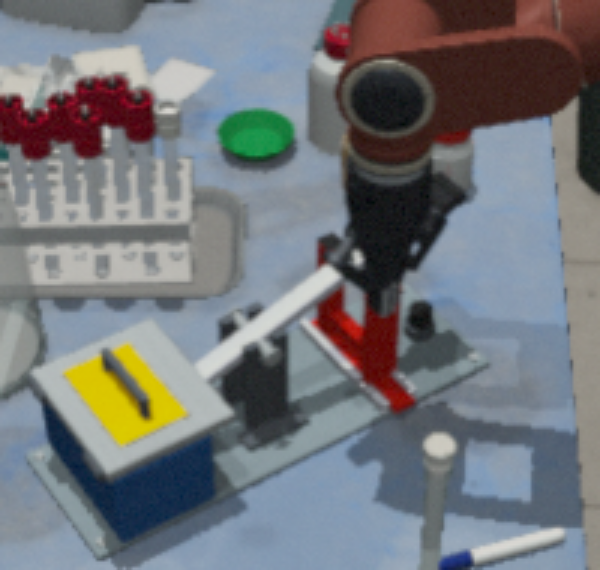

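Emit:
step_arm([
  [-0.004,0,0,0,0,0,0],
  [-0.003,0,0,0,0,0,0],
  [0,0,0,0,0,0,0],
])

```text
time: 5.65
tool_pos: [0.5196, 0.0365, 0.1271]
tool_rot: [0.0, 0.436, 0.9, -0.0]
contact_force: [-0.6, 0.3, -0.1]
gripper_width: -0.002
```

Emit:
step_arm([
  [-0.002,0,0,0,0,0,0],
  [-0.002,0,0,0,0,0,0],
  [0,0,0,0,0,0,0],
])

```text
time: 5.95
tool_pos: [0.5214, 0.0341, 0.1271]
tool_rot: [-0.001, 0.436, 0.9, 0.0]
contact_force: [-4.5, 3.0, 0.1]
gripper_width: 0.002
```

Emit:
step_arm([
  [-0.002,0,0,0,0,0,0],
  [0,0,0,0,0,0,0],
])

```text
time: 6.15
tool_pos: [0.5214, 0.0341, 0.1272]
tool_rot: [-0.003, 0.436, 0.9, 0.001]
contact_force: [-9.2, 8.8, 5.4]
gripper_width: 0.003
```

```bash
python3 go.py -.112 .045 .123
```

```text
t 6.15 pos [0.5214 0.0341 0.1272] F [-9.15  8.83  5.37] j [-0.08 -0.1   1.94  0.    1.31 -0.75] grip 0.0034289724910934205
[[-0.62   0.784 -0.005]
 [ 0.784  0.62   0.005]
 [ 0.007 -0.001 -1.   ]]
chest: along -0.10995091299985384 perp 0.046286595158526976
target [0.5206187 0.0318462 0.123    ] tool delta [-0.0013 -0.002   0.0041]
rotvec [-0.0011 -0.0071  0.0004]
```

Emit:
step_arm([
  [0.012,0,0,0,0,0,0],
  [0.01,0,-0.01,0,0,0,0],
  [0.005,0,-0.03,0,0,0,0],
  [0,0,-0.04,0,0,0,0],
  [0,0,-0.04,0,0,0,0],
  [0,0,0,0,0,0,0],
])

```text
time: 6.75
tool_pos: [0.51, 0.0533, 0.2562]
tool_rot: [0.007, 0.436, 0.9, 0.003]
contact_force: [0.1, 0.1, 1.0]
gripper_width: 0.004
```

```bash
python3 go.py -.207 0 .21; python3 - <<'E'
from h import *
for n in("side","top"):
    p,d=grab_frame(n);np.savez(f"{n}4.npz",p=p,d=d);cv2.imwrite(f"pics/{n}4.png",cv2.resize(p[110:300,220:420,::-1],None,fx=3,fy=3))
E
```

```text
t 6.75 pos [0.51   0.0533 0.2562] F [0.12 0.08 0.97] j [-0.04 -0.24  1.85 -0.    1.52 -0.71] grip 0.0038405235722037013
[[-0.62   0.784  0.015]
 [ 0.784  0.62  -0.001]
 [-0.01   0.011 -1.   ]]
chest: along -0.10703886363969047 perp 0.06839067972756181
target [ 0.4739862 -0.0623703  0.21     ] tool delta [-0.0679 -0.1005  0.0458]
rotvec [0.011  0.0104 0.0005]
```

View pics/side4.png

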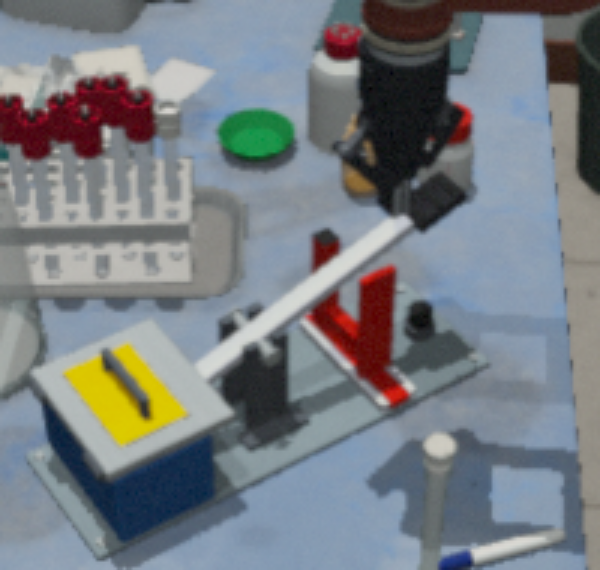

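The stop sits at the far end of its rails (pillar at crop 325,270, plate at 378,330), with the lever free above. Now over to the pad.

Emit:
step_arm([
  [-0.017,-0.025,0,0,0,0,0],
  [-0.017,-0.025,0,0,0,0,0],
  [-0.017,-0.025,0,0,0,0,0],
  [-0.017,-0.025,0,0,0,0,0],
  [0,0,0.02,0,0,0,0],
  [0,0,0.02,0,0,0,0],
  [0,0,0,0,0,0,0],
])

```text
time: 7.55
tool_pos: [0.4674, -0.0616, 0.2025]
tool_rot: [-0.004, 0.436, 0.9, -0.001]
contact_force: [0.1, -0.8, -0.1]
gripper_width: 0.001
```

```bash
python3 go.py -.205 0 .19; python3 - <<'E'
from h import *
for n in("side","top"):
    p,d=grab_frame(n);np.savez(f"{n}5.npz",p=p,d=d);cv2.imwrite(f"pics/{n}5.png",cv2.resize(p[110:300,220:420,::-1],None,fx=3,fy=3))
E
```

```text
t 7.55 pos [ 0.4674 -0.0616  0.2025] F [ 0.1  -0.78 -0.09] j [-0.29 -0.3   1.99 -0.    1.47 -0.96] grip 0.00085357704287991
[[-0.62   0.785 -0.008]
 [ 0.785  0.62   0.002]
 [ 0.007 -0.005 -1.   ]]
chest: along -0.21172099163727026 perp 0.004681200811820002
target [ 0.4755554 -0.0611301  0.19     ] tool delta [-0.0048  0.0068  0.0124]
rotvec [-0.0051 -0.0067 -0.0005]
```

View pics/side5.png

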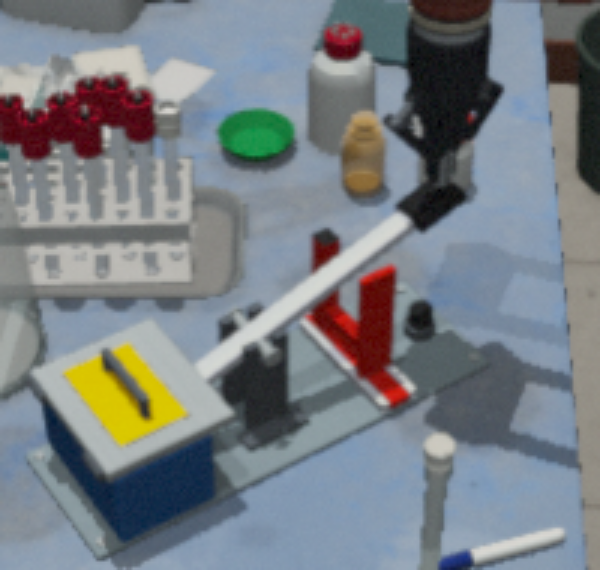

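Emit:
step_arm([
  [-0.003,0.002,0.006,0,0,0,0],
  [-0.002,0,0.008,0,0,0,0],
  [0,-0.001,0.008,0,0,0,0],
  [0,-0.002,0.008,0,0,0,0],
  [0,0,0,0,0,0,0],
])

```text
time: 8.15
tool_pos: [0.4726, -0.0672, 0.1773]
tool_rot: [0.0, 0.436, 0.9, -0.001]
contact_force: [-0.4, -0.7, 6.7]
gripper_width: 0.0
```

```bash
python3 go.py -.216 0 .16
```

```text
t 8.15 pos [ 0.4726 -0.0672  0.1773] F [-0.37 -0.74  6.68] j [-0.3  -0.27  2.   -0.    1.41 -0.97] grip 7.316998338551659e-05
[[-0.62   0.784  0.   ]
 [ 0.784  0.62  -0.001]
 [-0.001 -0.001 -1.   ]]
chest: along -0.2111418209565303 perp -0.002917150619466193
target [ 0.4669248 -0.0679512  0.16     ] tool delta [ 0.0029 -0.0049  0.0173]
rotvec [-0.0007  0.001   0.0001]
```

Emit:
step_arm([
  [0.001,-0.003,0.01,0,0,0,0],
  [0.001,-0.002,0.01,0,0,0,0],
  [0,-0.002,0.01,0,0,0,0],
  [0,-0.002,0.01,0,0,0,0],
  [0,-0.001,0.01,0,0,0,0],
  [0,0,0.01,0,0,0,0],
  [0,0,0,0,0,0,0],
])

```text
time: 8.85
tool_pos: [0.4634, -0.0722, 0.1172]
tool_rot: [0.0, 0.436, 0.9, -0.001]
contact_force: [-1.3, -3.9, 5.2]
gripper_width: 0.005
```

```bash
python3 go.py -.216 0 .06; python3 - <<'E'
from h import *
for n in("side","top"):
    p,d=grab_frame(n);np.savez(f"{n}6.npz",p=p,d=d);cv2.imwrite(f"pics/{n}6.png",cv2.resize(p[110:300,220:420,::-1],None,fx=3,fy=3))
E
```

```text
t 8.85 pos [ 0.4634 -0.0722  0.1172] F [-1.28 -3.94  5.17] j [-0.31 -0.23  2.08 -0.    1.3  -0.98] grip 0.004691027171494249
[[-0.62   0.784 -0.   ]
 [ 0.784  0.62  -0.002]
 [-0.001 -0.002 -1.   ]]
chest: along -0.22143087101487113 perp -0.001127114269920745
target [ 0.4669248 -0.0679512  0.06     ] tool delta [0.0012 0.0055 0.0572]
rotvec [-0.0015  0.0014  0.0001]
```

View pics/side6.png

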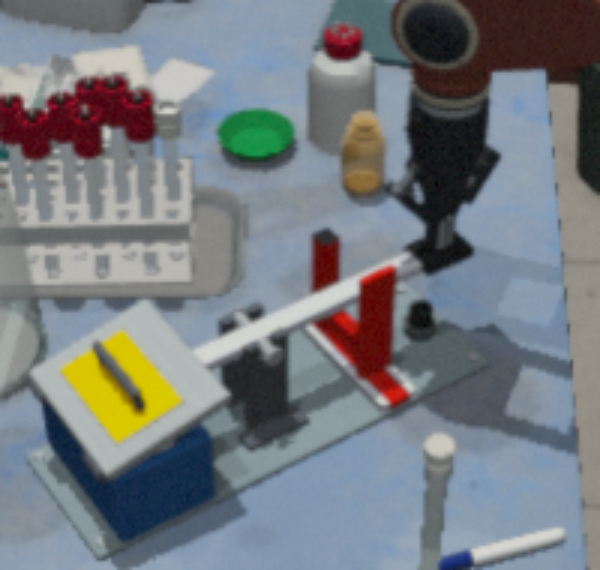

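Lid is rising, and the lever is level with the fingers mid-pad (crop 440,250). Continuing down.

Emit:
step_arm([
  [0,0.001,0.01,0,0,0,0],
  [0,0.001,0.01,0,0,0,0],
  [0,0.002,0.01,0,0,0,0],
  [0,0.002,0.01,0,0,0,0],
  [0,0.002,0.01,0,0,0,0],
  [0,0,0,0,0,0,0],
])

```text
time: 9.55
tool_pos: [0.469, -0.0663, 0.0663]
tool_rot: [-0.001, 0.436, 0.9, -0.0]
contact_force: [-1.4, -1.8, 2.7]
gripper_width: -0.002
```

Emit:
step_arm([
  [0,0.001,0.006,0,0,0,0],
  [0,0.001,0.004,0,0,0,0],
  [0,0,0,0,0,0,0],
  [0,0,0,0,0,0,0],
])

```text
time: 9.95
tool_pos: [0.4713, -0.0654, 0.0577]
tool_rot: [0.0, 0.436, 0.9, -0.0]
contact_force: [-3.8, -3.4, 3.6]
gripper_width: -0.001
```

```bash
python3 go.py -.216 0 .052; python3 - <<'E'
from h import *
for n in("side","top"):
    p,d=grab_frame(n);np.savez(f"{n}7.npz",p=p,d=d);cv2.imwrite(f"pics/{n}7.png",cv2.resize(p[110:300,220:420,::-1],None,fx=3,fy=3))
E
```

```text
t 9.95 pos [ 0.4713 -0.0654  0.0577] F [-3.83 -3.36  3.57] j [-0.29 -0.13  2.1  -0.    1.17 -0.96] grip -0.0014131776251862867
[[-0.62   0.784 -0.   ]
 [ 0.784  0.62  -0.001]
 [-0.    -0.001 -1.   ]]
chest: along -0.2109950704918373 perp -0.0006568615860062084
target [ 0.4669248 -0.0679512  0.052    ] tool delta [ 0.0007 -0.005   0.0057]
rotvec [-0.0006  0.0004  0.0004]
```

View pics/side7.png

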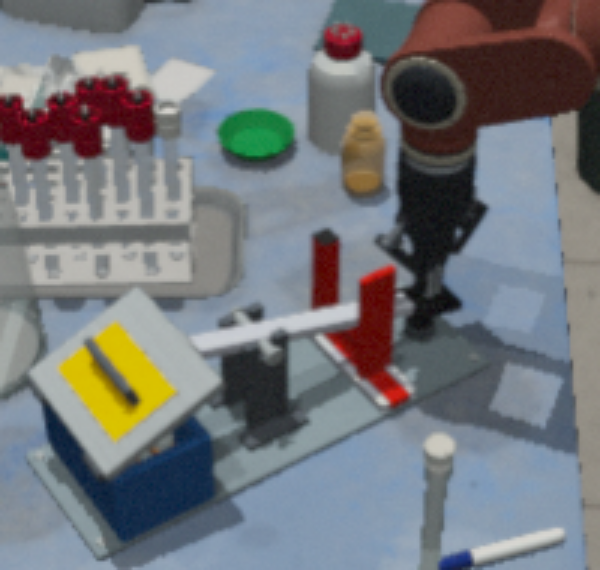

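Emit:
step_arm([
  [0,-0.001,0.003,0,0,0,0],
  [0,-0.001,0.002,0,0,0,0],
  [0,0,0,0,0,0,0],
  [0,0,0,0,0,0,0],
  [0,0,0,0,0,0,0],
])

```text
time: 10.55
tool_pos: [0.472, -0.0657, 0.0547]
tool_rot: [0.002, 0.436, 0.9, 0.002]
contact_force: [-0.5, 1.1, 10.5]
gripper_width: 0.001
```

```bash
python3 go.py
```

```text
t 10.55 pos [ 0.472  -0.0657  0.0547] F [-0.47  1.09 10.55] j [-0.3  -0.13  2.1   0.    1.16 -0.97] grip 0.0008333690486181988
[[-0.62   0.785  0.005]
 [ 0.785  0.62   0.002]
 [-0.002  0.005 -1.   ]]
chest: along -0.2106439138610101 perp -0.0013865679304482616
```

Emit:
step_arm([
  [0,0,0.001,0,0,0,0],
  [0,0,0,0,0,0,0],
  [0,0,0,0,0,0,0],
  [0,0,0,0,0,0,0],
  [0,0,0,0,0,0,0],
  [0,0,0,0,0,0,0],
])

```text
time: 11.15
tool_pos: [0.4722, -0.0657, 0.054]
tool_rot: [0.002, 0.436, 0.9, 0.002]
contact_force: [-1.8, 1.2, 11.1]
gripper_width: -0.003
```

```bash
python3 go.py; python3 - <<'E'
from h import *
e=np.array([.7846,.6201,0]);n_=np.array([-.6201,.7846,0]);p0=np.array([.5548,.0015,0])
for n in("side","top"):
    p,d=grab_frame(n);np.savez(f"{n}8.npz",p=p,d=d);cv2.imwrite(f"pics/{n}8.png",cv2.resize(p[110:300,220:420,::-1],None,fx=3,fy=3))
    hsv=cv2.cvtColor(p,cv2.COLOR_RGB2HSV)
    C=cloud(n,d,(abs(hsv[...,0].astype(int)-28)<5)&(hsv[...,1]>200));C=C[(abs(C[:,0]-.75)<.12)&(abs(C[:,1]-.15)<.1)]
    a=(C-p0)@e;k=np.polyfit(a,C[:,2],1);print(n,'lid angle',-np.arctan(k[0]),len(C))
    red=((hsv[...,0]<8)|(hsv[...,0]>172))&(hsv[...,1]>150)&(hsv[...,2]>80)
    Q=cloud(n,d,red);a=(Q-p0)@e-.104;b=(Q-p0)@n_;i=(abs(a+.12)<.04)&(abs(b)<.12)
    i&=(Q[:,2]>.12)
    print('red top perp',np.percentile(b[i],[2,98]) if i.sum() else None,i.sum())
s=state();print(s['time'],s['contact_force'])
E
```

```text
t 11.15 pos [ 0.4722 -0.0657  0.054 ] F [-1.82  1.16 11.13] j [-0.3  -0.13  2.1   0.    1.16 -0.97] grip -0.003344921328932347
[[-0.62   0.785  0.005]
 [ 0.785  0.62   0.002]
 [-0.002  0.005 -1.   ]]
chest: along -0.21047326181099751 perp -0.00149997134636946
side lid angle 0.38556964502185903 623
red top perp [-0.05323594  0.03684848] 134Traceback (most recent call last):
  File "<stdin>", line 6, in <module>
  File "h.py", line 10, in cloud
    m=m&(d>0);v,u=np.nonzero(m);return pw(n,np.c_[u,v],d[v,u])
                                       ~~^^^^^^^^^^^^^^^^^^^^^
  File "h.py", line 7, in pw
    u=cv2.undistortPoints(uv[:,None],K,c['dist_coeffs'])[:,0]
      ~~~~~~~~~~~~~~~~~~~^^^^^^^^^^^^^^^^^^^^^^^^^^^^^^^
cv2.error: OpenCV(4.12.0) /io/opencv/modules/calib3d/src/undistort.dispatch.cpp:347: error: (-215:Assertion failed) CV_IS_MAT(_src) && CV_IS_MAT(_dst) && (_src->rows == 1 || _src->cols == 1) && (_dst->rows == 1 || _dst->cols == 1) && _src->cols + _src->rows - 1 == _dst->rows + _dst->cols - 1 && (CV_MAT_TYPE(_src->type) == CV_32FC2 || CV_MAT_TYPE(_src->type) == CV_64FC2) && (CV_MAT_TYPE(_dst->type) == CV_32FC2 || CV_MAT_TYPE(_dst->type) == CV_64FC2) in function 'cvUndistortPointsInternal'
```

View pics/side8.png

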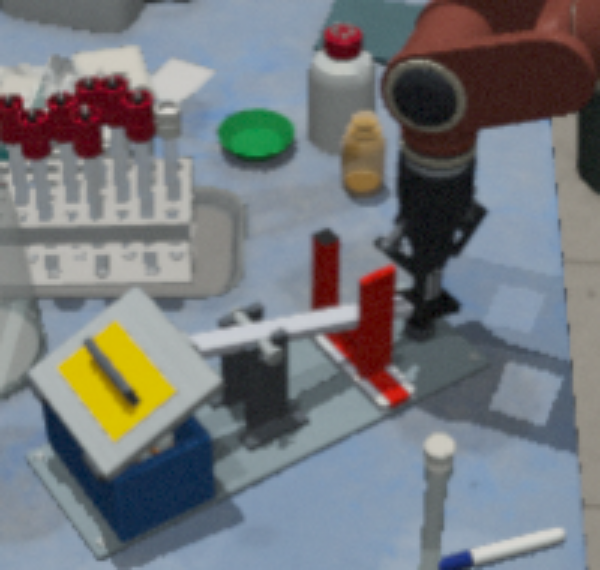

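View pics/top8.png

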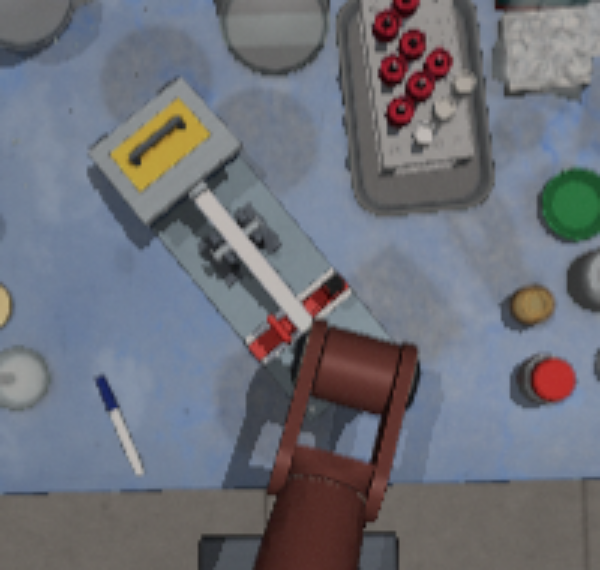

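The lid stands at about 0.386 rad, the fingers press with 11 N, and the plate face is 36 mm from the lever's middle plane, so the stop is about 54 mm across. The pin is in its slots and the bystanders have not moved. Handing in.

```bash
python3 -c "
from plant import *
print(job_done());s=state();print(s['time'],s['tool_pos'],s['contact_force'])"
```

```text
the job is handed in; nothing more can be done
None
the job is handed in; nothing more can be done
```

I pushed the red stop by its plate all the way across. Then I pressed the lever pad down onto its buffer with the shut fingertips and handed the job in at about 11 s, still holding it there.

What the last checks showed, just before handing in:
- **Stop:** the plate face was about 36 mm from the lever's middle plane in the side picture, so the stop is about 54 mm across. The push force also rose sharply at the end of travel.
- **Pad and force:** the fingertips were at z 0.054 m, pressing with about 11 N.
- **Lid:** it stood open at about 0.386 rad, measured from the side camera, and the robot kept away from it throughout.
- **Pin and bystanders:** by eye, the pin was still in its slots and the nearby things in view had not moved.

**Failed check:** the top-camera repeat of the lid angle gave no value, because my colour filter found no yellow pixels there. I only looked at the top picture by eye. It agreed with the side view.

The hand-in reported no verdict.

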